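Clip the probe thermometer back into its sloping stand

TASK

The kitchen thermometer has been left on the chopping board with its display rolled away from the cook. Put it back in the sloping metal stand: display facing squarely out of the slope so that the cook can read it, six-sided head on the long rest and probe through the fork, and press it down until the spring fingers of both clips have snapped round its shaft and it sits fully home. Let go of it and leave the jar, mug, tea tin and other things standing where they are.

Things in the scene. Friction and masses are not known exactly. Their poses are not given: they have to be found in the camera images.
- thermometer: Loose probe thermometer, 203 mm long, 90 g, balanced near its middle; frame as thermo_mid. Along x in mm: six-sided black head -80 to -40 (steel end cap to -83), round steel shaft, diameter 16, -40 to +40, six-sided collar +40 to +52, cone to +63, probe, diameter 4, to +120. Head and collar: 26 mm across flats, flats in line; let go tilted, it tips onto the nearest flat.
- thermo_mid (a point): Middle of the round steel shaft, on its centreline: grasp here. x points along the thermometer to the probe tip, z out of the display flat. At the start it lies on a flat on the chopping board, this point 13 mm above the board, probe to the robot's left (+y, within 20 degrees), display on the upper flat facing away from the robot, 60 degrees over from straight up.
- display (a point): Centre of the flat of the six-sided head that carries the pale display window (25 x 9 mm) and a small grey button; 13 mm from the centreline (z), 60 mm from thermo_mid towards the head end (x = -60 mm). The other five flats are plain.
- probe_tip (a point): Tip of the thin probe, on the centreline, 120 mm from thermo_mid along its x.
- board: Fixed wooden chopping board, 240 mm deep (x), 315 mm wide (y), 21 mm thick with its feet; its top is level, 24 mm above the worktop (z = 0.024). Origin under its centre.
- seat (a point): Where thermo_mid must end, in a fixed folded-metal stand 170 mm long and 65 mm high whose face slopes 35 degrees from level towards the robot. x along the stand to its fork end (robot's left), z squarely out of the slope, y down the slope. Seated, the thermometer's x, y, z agree with these. Between the clips the bare face, 46 mm long, lies 26 mm below this point along z: room for fingers.
- clip_head (a point): Middle of the head-end clip at shaft height, x = -29 mm from the seat (axes as seat), on a black block 12 mm wide. Two hinged steel spring fingers, 8 mm wide: rounded lips at z = 5 mm with a 13 mm mouth, flaring to 25 mm at z = 13. A shaft laid in the mouth rests about 11 mm above its seat; pushed along -z with 7 to 15 N over both clips the lips spring open and close round it.
- clip_neck (a point): Middle of the collar-end clip, same as the other, at x = +29 mm from the seat. Pressing the shaft midway between the clips closes both. Head and collar leave the shaft 7 mm of play along x either way.
- head_rest (a point): Middle of the top of the long rest (38 x 22 mm, flat) for a flat of the six-sided head: x = -63, z = -13 mm from the seat. A short rest for the collar, 18 mm long and equally high, lies at x = +47 mm. They stop the press when the thermometer is home.
- fork (a point): Middle of the fork for the probe, at probe height, x = +77 mm from the seat: two prongs, 17 mm between them, tops at z = +4 mm (axes as seat). The head does not fit through.
- jam_jar: Jam jar with a lid, 69 mm wide, 99 mm high, behind the stand. Loose bystander; origin at the centre of its underside.
- mug: Cream mug, 86 mm wide, 88 mm high, at the back of the hob. Loose bystander; origin under its centre.
- tea_tin: Small brown tea box, 60 x 78 mm, 61 mm high, on the back left corner of the chopping board. Loose bystander; origin under its centre.
- plaster_box: Flat card box, 59 x 77 x 18 mm, in front of the stand. Loose bystander; origin under its centre.
- torch: Small dark torch with a bright end, 84 x 41 x 20 mm, lying behind the chopping board. Loose bystander; origin under its centre.

How it is judged (in metres and radians):
At the end, for the whole second after the job is handed in: Thermometer snapped into both clips, let go and at rest: shaft middle within 7.5 mm of the seat along the stand, 3 mm across, 2.5 mm of full depth; axis within 3.4 degrees; probe at the fork end; display facing out of the slope within about 22 degrees (x of thermo_mid in the frame of seat between -0.0075 and 0.0075 m and y of thermo_mid in the frame of seat between -0.003 and 0.003 m and z of thermo_mid in the frame of seat between -0.003 and 0.0025 m and angle between the x axis of thermo_mid and the x axis of seat, either way round below 0.06 rad and x of probe_tip in the frame of seat above 0.1 m and z of display in the frame of seat above 0.0115 m and y of display in the frame of seat between -0.005 and 0.005 m and linear speed of thermometer below 0.02 m/s and contact force between the fingers and thermometer below 0.1 N); the robot touches nothing.
It fails at once if the jar, mug, tea tin, card box or torch is shifted by more than 40 mm (distance of any of jam_jar, mug, tea_tin, plaster_box, torch from where it was at the start of the episode above 0.04 m).
It fails at once if the jar, mug or tea tin is tipped over (angle between any of jam_jar, mug, tea_tin's own z axis and vertical above 0.5 rad).
It also fails if it takes over 54 s, if anything falls off the work surface, if the arm or the gripper's body presses on something with over 40 N, if the wrist force passes 120 N, or if a joint passes its speed limit or range.

ROBOT

A 6-joint arm with a two-finger parallel gripper is mounted at the origin on a cart in front of the work surface, level with it; the furniture and walls round the work are solid. World frame = base frame: x ahead of the robot, y to its left, z up, the work surface at z = 0. Lengths are in mm, angles in degrees, forces in N, time in s.
With the tool pointing down it reaches from about 300 to 850 mm from the base axis. Payload 4.2 kg.
Tool frame: the origin (TCP) lies at the very end of the fingers, on their centre line; the grasp point (between the pads) lies env.pinch_z behind it (env.pinch_z is the distance from the TCP to the grasp point, in mm); z points along the fingers, y is the line along which they close (so a half turn about z gives the same grasp; the last joint's range is limited). The gripper opens to 91 mm and grips with 3 to 60 N. Pads are 32 mm wide; open, the fingers measure 118 mm over their backs; the gripper's body (76 mm by 178 mm) begins 60 mm behind the grasp point.
Start: joints at [70.073, 18.312, 89.639, -0, 72.044, -1.146], TCP at [185.13, 544.399, 213.976] pointing down, gripper open.
Joint ranges: [-177.97, 177.97], [-48.28, 115.42], [12.27, 149.76], [-77.06, 257.06], [2.81, 150.46], [-146.56, 146.56]. Speed limits (degrees/s): [147.25, 147.25, 180, 180, 180, 180].

INTERFACE

Orientations are given as [roll, pitch, yaw] about the fixed x, y, z axes, in that order (R = Rz(yaw) Ry(pitch) Rx(roll)).
In Python, from workcell import state, vision, job_done, env gives the robot as it stands.
- The arm moves only by the tool servo_tool, never from a script. Its argument "rows" is a list of rows, each a list of 5 numbers: the shift along the tool's x, y, z scaled (see below), then the turn about the tool's z scaled (see below), then the opening, from 0 (shut) to 1 (fully open). A call has 1 to 20 rows; each row is the pose to reach, as a shift and turn from the pose commanded when the call began, along the tool's axes at that moment; what a row does not reach only later rows make up. The controller multiplies each number of a shift by 200 mm and each number of a turn by 90 degrees. A row lasts 1/12 s, in which the tool goes at most 41.7 mm and 7.16 degrees, less where a joint would pass 70% of its speed; a pose out of reach is approached as far as the arm can. A call with a number of a shift or a turn outside -1 to 1 is refused whole. A call with a gripper value outside its range is refused whole. The fingers move at their own pace and stop on an object; "force" is the grip in N (left out, the last holds). Time passes only in rows, so rows that repeat a pose let the fingers close. It gives the time, the measured TCP pose, the force, the opening and the grip force at its end, in the units of the state.
- state(): the state, without advancing time (a new reading comes with each control period).
- vision.grab_frame(name): name is "scene" or "top" or "wrist"; returns the picture (384x512x3 uint8, red, green, blue); there is no depth.
- vision.camera_info(name): a dict with "vertical_fov" (degrees; the focal length in pixels is half the picture's height over the tangent of half this angle, whatever the lens; pixels are square), "cx", "cy" (the principal point, pixels), "T" (4x4, takes a point from camera to world coordinates). Camera axes: x right, y up, looking along -z (the intrinsics and any distortion apply to the point x, -y, -z); pixel columns grow to the right and rows downward; lengths in mm; the calibration is good to about 2 mm. A picture is of the moment at which its call begins: read the wrist's pose just before it. camera_info takes no time and is no camera call; for the wrist camera it gives the pose at the moment of the call.
- job_done(): hands the job in; it is judged then, once.
The state is a dict: "time_s": time; "qpos": joint angles; "qvel": joint speeds; "effort": joint torques, N m; "ee_pos": TCP position; "ee_rot": TCP orientation; "force": force on the tool from outside, world axes, zero at the start; "torque": the same for the moment, N m; "gripper_width": finger opening in mm; "gripper_force": force on a finger pad.
Only numpy, scipy, OpenCV 4.12 (cv2) and the standard library are available. Lean on these libraries where they do the work, as an engineer would, in place of code of your own. Each camera call takes 0.05 s, during which the arm holds its last target. There are 200 camera calls.

## Working session

There is one attempt and no reset: what is moved stays moved. The work goes in short steps, Python scripts to look and compute and a tool call to move; the robot and the scene stay as the last step left them, time stands still between calls to the robot, and variables do not carry over. Pictures are saved under pics/ and viewed, at most 10 in all, crops included, and the job is handed in when it is done.

Besides the shell and the picture viewer there is one more tool, called as name([rows], argument=value, ...), one row to a line, values as JSON. servo_tool: Moves the arm, as the interface text tells. Its arguments: {"type":"object","properties":{"rows":{"type":"array"},"force":{"type":"number"}},"required":["rows"]}

```bash
mkdir -p pics; ls; python3 - <<'E'
from workcell import state, vision, env
import cv2
s=state();print(s, env.pinch_z)
for n in ["scene","top","wrist"]:
    c=vision.camera_info(n);print(n,c)
    cv2.imwrite(f"pics/{n}0.png",vision.grab_frame(n)[:,:,::-1])
import numpy as np
a=cv2.imread("pics/scene0.png");b=cv2.imread("pics/top0.png")
E
```

```text
pics
{'time_s': 0.0, 'qpos': array([ 7.00723254e+01,  1.83508456e+01,  8.97049159e+01, -2.69358252e-03,
        7.20441081e+01, -1.14576464e+00]), 'qvel': array([ 0.0660311 ,  0.01497151,  0.01832523, -0.08862486,  0.01229165,
       -0.01905145]), 'effort': array([ 3.14795143e-03, -4.12459517e+01, -2.31975174e+01,  7.30903423e-02,
        4.58248041e-02, -1.36740055e-04]), 'ee_pos': array([184.97367996, 543.9107766 , 213.13835496]), 'ee_rot': array([-1.79900099e+02,  5.63430503e-04,  1.61218923e+02]), 'force': array([ 0.04332387, -0.32571582,  0.27003036]), 'torque': array([ 0.01029091, -0.03093352, -0.00457857]), 'gripper_force': 0.0, 'gripper_width': 91.19593118435083} 18.8
scene {'vertical_fov': 47.17817739003353, 'cx': 250.6127104232047, 'cy': 190.24506598965363, 'T': array([[ 8.89043152e-01,  1.93055898e-01, -4.15128527e-01,
         1.39126138e+02],
       [-4.57814241e-01,  3.80624158e-01, -8.03449669e-01,
        -9.10670543e+02],
       [ 2.89724814e-03,  9.04353178e-01,  4.26775041e-01,
         5.16427325e+02],
       [ 0.00000000e+00,  0.00000000e+00,  0.00000000e+00,
  
[... 205 characters left out ...]
],
       [-9.99956720e-01,  9.29206110e-03, -4.64412371e-04,
        -4.70066746e+01],
       [ 3.09536929e-04,  8.31170725e-02,  9.96539742e-01,
         1.05983674e+03],
       [ 0.00000000e+00,  0.00000000e+00,  0.00000000e+00,
         1.00000000e+00]])}
wrist {'vertical_fov': 71.70272730118873, 'cx': 257.98378113103354, 'cy': 190.33312404614978, 'T': array([[ 3.21501470e-01, -9.16425851e-01, -2.38328479e-01,
         1.17110976e+02],
       [ 9.46906922e-01,  3.10613636e-01,  8.29846374e-02,
         5.65990309e+02],
       [-2.02119167e-03, -2.52354569e-01,  9.67632723e-01,
         3.85051678e+02],
       [ 0.00000000e+00,  0.00000000e+00,  0.00000000e+00,
         1.00000000e+00]])}
```

View pics/top0.png

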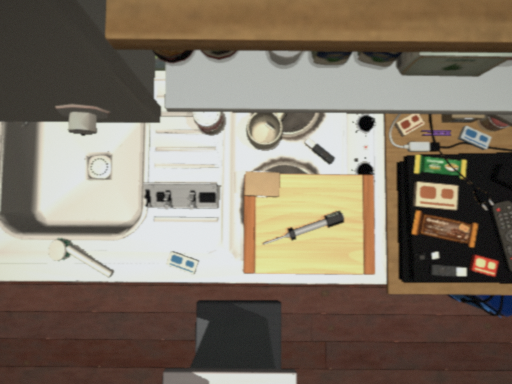

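View pics/scene0.png

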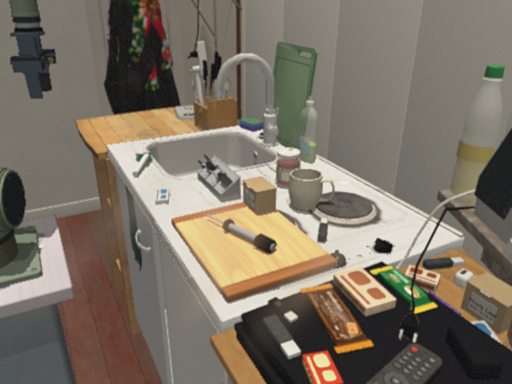

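```bash
cat > h.py <<'E'
import numpy as np, cv2
from workcell import state, vision, env
def K(c): return 192/np.tan(np.radians(c["vertical_fov"]/2))
def ray(c,u,v,z):
    f=K(c);d=c["T"][:3,:3]@np.array([(u-c["cx"])/f,-(v-c["cy"])/f,-1]);o=c["T"][:3,3]
    return o+d*(z-o[2])/d[2]
def proj(c,p):
    q=c["T"][:3,:3].T@(np.asarray(p,float)-c["T"][:3,3]);f=K(c)
    return np.array([c["cx"]+f*q[0]/-q[2],c["cy"]-f*q[1]/-q[2]])
def snap(n,name):
    c=vision.camera_info(n);im=vision.grab_frame(n)[:,:,::-1].copy();cv2.imwrite(f"pics/{name}.png",im);np.save(f"pics/{name}.npy",c,allow_pickle=True);return c,im
E
python3 - <<'E'
from h import *
c=vision.camera_info("top")
for n,u,v,z in [("tip",264,244,37),("headend",343,214,37),("boardTL",245,173,24),("boardBR",375,275,24),("standL",145,195,50),("standR",219,195,50)]:
    print(n,ray(c,u,v,z).round(1))
im=cv2.imread("pics/top0.png")
a=cv2.resize(im[165:285,130:260],None,fx=3,fy=3,interpolation=cv2.INTER_CUBIC)
b=cv2.resize(im[165:285,245:375],None,fx=3,fy=3,interpolation=cv2.INTER_CUBIC)
cv2.imwrite("pics/crop0.png",np.hstack([a,b]))
s=state();print(s["ee_pos"],s["ee_rot"])
E
```

```text
tip [454.2 -78.8  37. ]
headend [ 526.6 -265.9   37. ]
boardTL [623.8 -32.1  24. ]
boardBR [ 382.9 -343.5   24. ]
standL [566.7 202.2  50. ]
standR [568.3  28.2  50. ]
[184.99217049 544.04993876 213.33312098] [-1.79926179e+02 -1.65447258e-03  1.61217508e+02]
```

View pics/crop0.png

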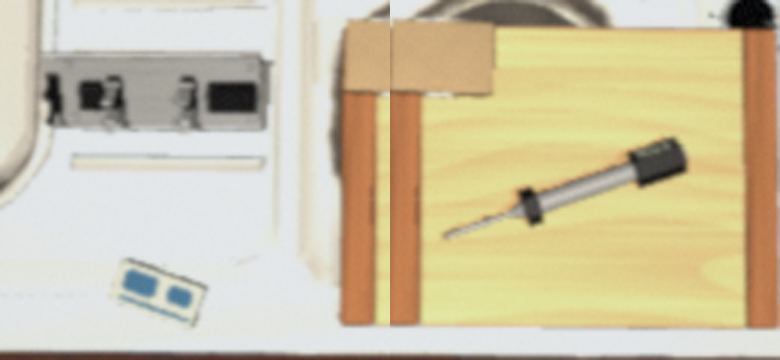

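servo_tool([
  [-0.5,-0.35,0,0,1],
  [-1,-0.72,0,0,1],
  [-1,-0.72,0,0,1],
  [-1,-0.72,0,0,1],
  [-1,-0.72,0,0,1],
  [-1,-0.72,0,0,1],
  [-1,-0.72,0,0,1],
  [-1,-0.72,0,0,1],
])

```text
time_s: 0.82
ee_pos: [328.9, 342.4, 214.0]
ee_rot: [180.0, -0.0, 161.0]
force: [0.9, 0.6, -0.6]
gripper_width: 91.0
gripper_force: 0.0
```

servo_tool([
  [-0.5,-0.35,0,0,1],
  [-1,-0.72,0,0,1],
  [-1,-0.72,0,0,1],
  [-1,-0.72,0,0,1],
  [-1,-0.72,0,0,1],
  [-1,-0.72,0,0,1],
  [-1,-0.72,0,0,1],
  [-1,-0.72,0,0,1],
])

```text
time_s: 1.48
ee_pos: [471.7, 143.1, 213.5]
ee_rot: [180.0, -0.1, 161.1]
force: [-0.5, -0.2, 0.2]
gripper_width: 91.5
gripper_force: 0.0
```

servo_tool([
  [-0.3,0,0,0.4,1],
  [-0.3,0,0,0.79,1],
  [-0.3,0,0,0.79,1],
  [-0.3,0,0,0.79,1],
  [-0.3,0,0,0.79,1],
  [-0.3,0,0,0.79,1],
  [-0.3,0,0,0.79,1],
  [-0.3,0,0,0.79,1],
  [-0.3,0,0,0.79,1],
  [-0.3,0,0,0.79,1],
  [-0.3,0,0,0.79,1],
  [-0.3,0,0,0.79,1],
])

```text
time_s: 2.48
ee_pos: [527.2, 125.7, 213.8]
ee_rot: [-180.0, -0.0, 90.4]
force: [0.4, 1.2, 0.3]
gripper_width: 91.0
gripper_force: 0.0
```

```bash
python3 - <<'E'
from h import *
s=state();print(s["time_s"],s["ee_pos"],s["ee_rot"],s["force"])
c,im=snap("wrist","w1");print(proj(c,[568,115,40]),c["T"].round(2))
cv2.imwrite("pics/w1b.png",cv2.resize(im,None,fx=1.5,fy=1.5,interpolation=cv2.INTER_CUBIC))
E
```

```text
2.4833 [527.19682091 125.66372421 213.81124754] [-1.79966518e+02 -3.23471813e-02  9.04431569e+01] [0.429523   1.21026112 0.34774998]
[289.17668122 183.56955565] [[ 1.0000e+00 -1.0000e-02 -0.0000e+00  5.2613e+02]
 [ 1.0000e-02  9.7000e-01  2.5000e-01  1.9559e+02]
 [-0.0000e+00 -2.5000e-01  9.7000e-01  3.8570e+02]
 [ 0.0000e+00  0.0000e+00  0.0000e+00  1.0000e+00]]
```

View pics/w1b.png

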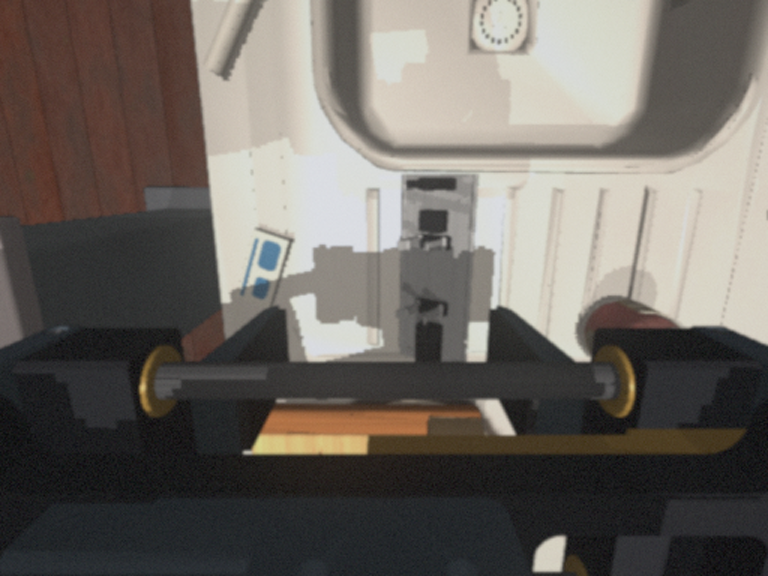

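servo_tool([
  [-0.58,-0.2,0.1,0,1],
  [-0.58,-0.2,0.1,0,1],
  [-0.58,-0.2,0.1,0,1],
  [-0.58,-0.2,0.1,0,1],
  [-0.58,-0.2,0.1,0,1],
  [-0.58,-0.2,0.1,0,1],
])

```text
time_s: 3.03
ee_pos: [488.6, 8.2, 194.3]
ee_rot: [179.9, -0.0, 90.2]
force: [0.7, -0.2, 0.4]
gripper_width: 91.5
gripper_force: 0.0
```

```bash
python3 - <<'E'
from h import *
c,im=snap("wrist","w2")
E
```

servo_tool([
  [0,0.7,0,0,1],
  [0,0.7,0,0,1],
  [0,0.7,0,0,1],
  [0,0.7,0,0,1],
  [0,0.7,0,0,1],
  [0,0.7,0,0,1],
  [0,0.7,0,0,1],
])

```text
time_s: 3.67
ee_pos: [627.2, 9.0, 193.7]
ee_rot: [-179.9, -0.0, 90.2]
force: [-0.0, 0.2, 0.1]
gripper_width: 91.4
gripper_force: 0.0
```

```bash
python3 - <<'E'
from h import *
c3,im3=snap("wrist","w3")
c2=np.load("pics/w2.npy",allow_pickle=True).item();im2=cv2.imread("pics/w2.png")
out=[]
for c,im in((c2,im2),(c3,im3)):
    p=proj(c,[565,115,40]).round().astype(int);print(p)
    x0=max(0,min(512-100,p[0]-50));y0=max(0,min(384-150,p[1]-75));print("crop origin",x0,y0)
    out.append(cv2.resize(im[y0:y0+150,x0:x0+100],None,fx=4,fy=4,interpolation=cv2.INTER_CUBIC))
cv2.imwrite("pics/st.png",np.hstack(out))
E
```

```text
[325  88]
crop origin 275 13
[205  88]
crop origin 155 13
```

View pics/st.png

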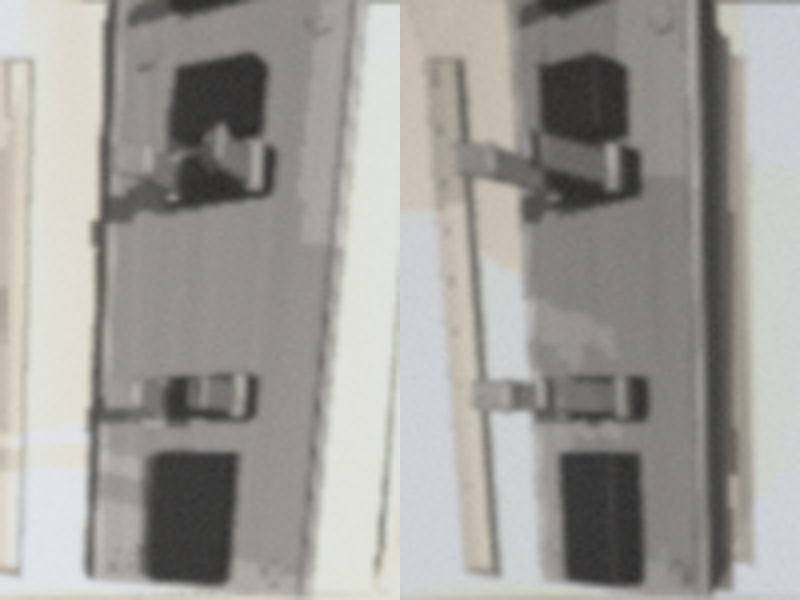

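```bash
cat > fit.py <<'E'
from h import *
from scipy.optimize import least_squares
c2,c3=[np.load(f"pics/w{i}.npy",allow_pickle=True).item() for i in(2,3)]
obs=[(-44,11,-13,(152,452),(162,452)),(-82,11,-13,(146,578),(166,580)),(-44,-11,-13,None,(212,452)),(-82,-11,-13,None,(212,582)),
(56,11,-13,(178,65),(141,65)),(56,-11,-13,None,(200,55)),(-44,-11,-26,(240,452),(240,452)),(-82,-11,-26,(230,582),(240,582)),(56,-11,-26,(267,57),(225,67))]
def R(yaw):
    a=np.radians(35);y=np.radians(yaw)
    Z=np.array([-np.sin(a)*np.cos(y),-np.sin(a)*np.sin(y),np.cos(a)]);X=np.array([-np.sin(y),np.cos(y),0]);return np.column_stack([X,np.cross(Z,X),Z])
def res(p):
    r=[]
    for x,y,z,a,b in obs:
        P=p[:3]+R(p[3])@np.array([x,y,z])
        if a: r+=list(proj(c2,P)-(np.array(a)/4+[275,13]))
        if b: r+=list(proj(c3,P)-(np.array(b)/4+[155,13]))
    return np.array(r)
if __name__=="__main__":
    s=least_squares(res,[565,115,42,0],loss="soft_l1");print(s.x,res(s.x).round(1))
    for q in [(-29,12.5,13),(-29,-12.5,13),(29,12.5,13),(29,-12.5,13)]:
        P=s.x[:3]+R(s.x[3])@np.array(q);print(q,(proj(c2,P)-[275,13])*4,(proj(c3,P)-[155,13])*4)
    ct=vision.camera_info("top");P=s.x[:3];print("top",[((proj(ct,P+R(s.x[3])@np.array(q))-[130,165])*3).round() for q in [(-63,0,-13),(29,0,5),(-29,0,5)]])
E
python3 fit.py
```

```text
[ 5.53564280e+02  1.17298273e+02  6.36414363e+01 -4.58783340e-01] [-0.2 -0.6 -1.1 -0.4 -0.7  0.4 -0.6  0.1 -0.2 -0.   1.   1.3 -0.8  0.2
 -0.4  0.3 -0.6 -1.1  0.  -0.3  0.9 -0.1 -0.2 -0.2  1.8  0.1  1.2  1.9
  2.1 -0.5]
(-29, 12.5, 13) [109.88292444 392.89487276] [ 77.15629692 393.56989364]
(-29, -12.5, 13) [198.62945176 391.85413759] [139.8617469  392.66967588]
(29, 12.5, 13) [122.04293417 156.7079321 ] [ 61.89105344 157.06051865]
(29, -12.5, 13) [216.46862101 142.9806932 ] [127.34431275 143.40281764]
top [array([233.,  99.]), array([111., 110.]), array([187., 111.])]
```

servo_tool([
  [-0.5,-0.4,0,0.2,1],
  [-0.99,-0.65,0,0.77,1],
  [-0.99,-0.65,0,0.77,1],
  [-0.99,-0.65,0,0.77,1],
  [-0.99,-0.65,0,0.77,1],
  [-0.99,-0.65,0,0.77,1],
  [-0.99,-0.65,0,0.77,1],
  [-0.99,-0.65,0,0.77,1],
  [-0.99,-0.65,0,0.77,1],
  [-0.99,-0.65,0,0.77,1],
  [-0.99,-0.65,0,0.77,1],
  [-0.99,-0.65,0,0.77,1],
])

```text
time_s: 4.72
ee_pos: [497.8, -189.9, 194.5]
ee_rot: [180.0, -0.0, 21.0]
force: [-0.5, 0.9, -0.1]
gripper_width: 91.3
gripper_force: 0.0
```

servo_tool([
  [-0.4,0,0.1,0,1],
  [-0.4,0,0.1,0,1],
  [-0.4,0,0.1,0,1],
  [-0.4,0,0.1,0,1],
  [-0.4,0,0.1,0,1],
])

```text
time_s: 5.13
ee_pos: [424.2, -218.9, 174.6]
ee_rot: [179.9, -0.1, 20.9]
force: [-0.0, 0.1, 0.1]
gripper_width: 91.0
gripper_force: 0.0
```

```bash
python3 - <<'E'
from h import *
s=state();print(s["ee_pos"],s["ee_rot"])
c,im=snap("wrist","w4");print(proj(c,[497,-189,37]))
cv2.imwrite("pics/w4b.png",cv2.resize(im[:230],None,fx=1.5,fy=1.5,interpolation=cv2.INTER_CUBIC))
E
```

```text
[ 424.24195525 -218.88861766  174.5729601 ] [ 1.79938945e+02 -8.92265400e-02  2.08600913e+01]
[255.31904564 112.95414023]
```

View pics/w4b.png

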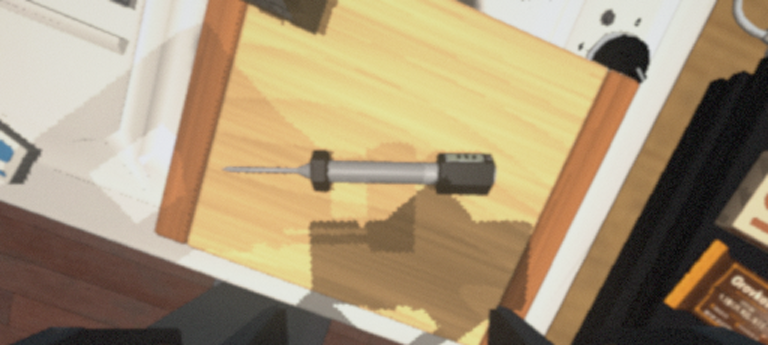

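```bash
python3 - <<'E'
from h import *
c=np.load("pics/w4.npy",allow_pickle=True).item()
P=[ray(c,u/1.5,v/1.5,37) for u,v in [(223,170),(320,171.5),(384,172.5),(466,174),(496,174)]]
for p in P: print(p.round(1))
d=P[0]-P[4];print(np.linalg.norm(d),np.degrees(np.arctan2(d[1],d[0])))
E
```

```text
[454.1 -77.7  37. ]
[ 478.8 -145.6   37. ]
[ 495.2 -190.5   37. ]
[ 516.1 -248.2   37. ]
[ 524.1 -269.2   37. ]
203.89018932276204 110.0811151828171
```

servo_tool([
  [0.61,0.033,0.2,0.01,1],
  [0.61,0.033,0.2,0.01,1],
  [0.61,0.033,0.4,0.01,1],
  [0.61,0.033,0.5,0.01,1],
  [0.61,0.033,0.6,0.01,1],
  [0.61,0.033,0.643,0.01,1],
  [0.61,0.033,0.643,0.01,1],
  [0.61,0.033,0.643,0.01,1],
  [0.61,0.033,0.643,0.01,1],
])

```text
time_s: 5.93
ee_pos: [541.5, -182.2, 47.3]
ee_rot: [179.9, -0.2, 19.9]
force: [-0.2, 0.7, 0.4]
gripper_width: 91.5
gripper_force: 0.0
```

servo_tool([
  [-0.05,0,0.006,0,1],
  [-0.09,0,0.006,0,1],
  [-0.11,0,0.006,0,1],
  [-0.13,0,0.006,0,1],
  [-0.15,0,0.006,0,1],
  [-0.17,0,0.006,0,1],
  [-0.19,0,0.006,0,1],
  [-0.19,0,0.006,0,1],
  [-0.19,0,0.006,0,1],
  [-0.19,0,0.006,0,1],
])

```text
time_s: 6.77
ee_pos: [505.0, -195.1, 44.8]
ee_rot: [179.9, -0.1, 19.9]
force: [1.5, 0.6, 5.9]
gripper_width: 91.5
gripper_force: 2.4
```

```bash
python3 - <<'E'
from h import *
s=state();print(s["ee_pos"],s["force"])
c,im=snap("wrist","w5");snap("scene","s5");ct,it=snap("top","t5")
z=cv2.imread("pics/s5.png")[200:270,180:290];z=cv2.resize(z,(440,280),interpolation=cv2.INTER_CUBIC)
t=cv2.resize(it[200:260,240:350],(440,240),interpolation=cv2.INTER_CUBIC)
cv2.imwrite("pics/m5.png",np.vstack([z,t]))
E
```

```text
[ 504.95242448 -195.09999069   44.76333156] [1.51829943 0.62000191 5.88503749]
```

View pics/m5.png

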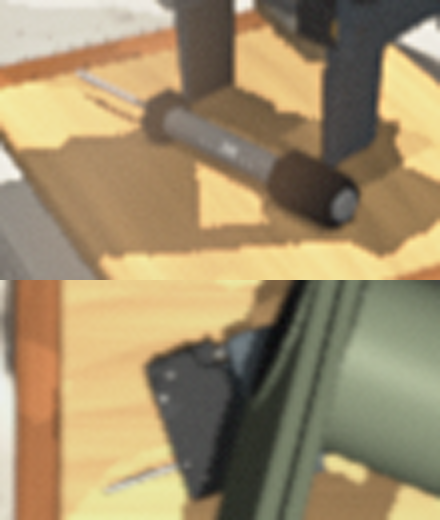

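servo_tool([
  [-0.02,0,0,0,1],
  [-0.04,0,0,0,1],
  [-0.04,0,0,0,1],
  [-0.04,0,0,0,1],
])

```text
time_s: 7.25
ee_pos: [497.5, -197.8, 44.6]
ee_rot: [179.9, -0.1, 19.9]
force: [3.1, 0.3, 5.2]
gripper_width: 91.3
gripper_force: 2.5
```

```bash
python3 - <<'E'
from h import *
s=state();print(s["ee_pos"],s["force"])
c,im=snap("wrist","w6");c2,i2=snap("scene","s6")
a=cv2.imread("pics/w5.png");b=cv2.imread("pics/w4.png")
z=cv2.resize(i2[190:270,180:290],(440,320),interpolation=cv2.INTER_CUBIC)
cv2.imwrite("pics/m6.png",np.hstack([cv2.resize(im[100:300,120:400],(560,400)),cv2.resize(z,(240,400))]))
E
```

```text
[ 497.45090658 -197.79026785   44.63472928] [3.08586086 0.32724348 5.18804221]
```

View pics/m6.png

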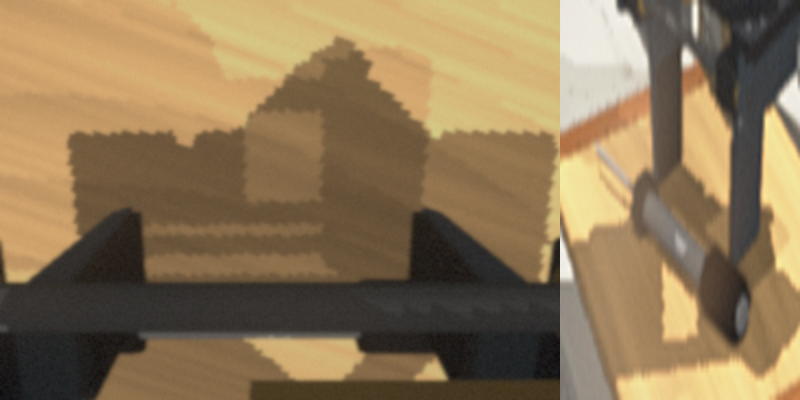

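servo_tool([
  [0.06,0,0,0,1],
  [0.1,0,0,0,1],
  [0.1,0,-0.2,0,1],
  [0,0,-0.4,0,1],
  [-0.3,0,-0.6,0,1],
  [-0.4,0,-0.65,0,1],
  [-0.4,0,-0.65,0,1],
  [-0.4,0,-0.65,0,1],
  [-0.4,0,-0.65,0,1],
])

```text
time_s: 8.1
ee_pos: [421.8, -224.5, 173.8]
ee_rot: [-180.0, -0.0, 19.9]
force: [0.6, -0.2, -0.6]
gripper_width: 91.4
gripper_force: 0.0
```

```bash
cat > prof.py <<'E'
from h import *
import sys
def prof(name,n0="t",verbose=True):
    c=np.load(f"pics/{name}.npy",allow_pickle=True).item();im=cv2.imread(f"pics/{name}.png")
    hsv=cv2.cvtColor(im,cv2.COLOR_BGR2HSV);return c,im,hsv
def find(name,rows=(60,200),cols=(120,360)):
    c,im,h=prof(name)
    g=im.max(2).astype(int)
    m=np.zeros(g.shape,np.uint8);m[rows[0]:rows[1],cols[0]:cols[1]]=(g<75)[rows[0]:rows[1],cols[0]:cols[1]]
    n,l,s,ce=cv2.connectedComponentsWithStats(m)
    for i in range(1,n):
        if s[i,4]>40: print("dark",s[i],ce[i].round(1),ray(c,*ce[i],37).round(1))
if __name__=="__main__":
    c,im=snap("wrist",sys.argv[1]);find(sys.argv[1]);print(state()["ee_pos"],state()["ee_rot"])
E
python3 prof.py w7; python3 - <<'E'
from prof import *
find("w4")
im=cv2.imread("pics/w4.png").max(2);print(im[96:134,303:319:3])
E
```

```text
dark [286 125  35  25 518] [299.6 140.7] [ 483.3 -253.7   37. ]
dark [132 192  30   8 108] [146.3 196.4] [ 358.8 -104.6   37. ]
[ 422.02528744 -224.18783578  173.12715717] [-1.79918292e+02  3.18983790e-02  1.99092574e+01]
dark [291 119  35  10 207] [305.6 124.8] [ 505.3 -246.7   37. ]
dark [129 190  39  10 181] [147.7 196.3] [ 359.9 -101.7   37. ]
[[229 230 229 230 228 229]
 [228 229 230 229 229 228]
 [230 228 228 229 229 229]
 [230 229 229 229 229 229]
 [228 227 228 226 227 228]
 [214 210 210 208 213 215]
 [154 144 146 148 159 164]
 [138 110 118 129 121 144]
 [146 100 126 124 101 146]
 [150 119 142 130 109 144]
 [152 149 157 145 133 151]
 [129 140 145 144 137 142]
 [ 97 101 106 105 101 106]
 [ 90  89  89  86  89  87]
 [ 93  93  92  88  91  88]
 [ 94  92  92  89  97  91]
 [ 96  93  95  90  92  87]
 [ 92  97  91  89  89  89]
 [ 94  94  90  90  91  88]
 [ 93  90  93  92  89  89]
 [ 93  90  91  91  91  89]
 [ 94  94  92  92  89  89]
 [ 94  89  88  90  87  83]
 [ 89  93  89  91  88  90]
 [ 91  90  93  90  90  88]
 [ 92  92  89  88  88  87]
 [ 83  83  86  87  82  82]
 [ 67  74  71  74  74  76]
 [ 63  63  70  67  69  64]
 [ 59  66  65  64  62  64]
 [ 60  60  63  62  63  63]
 [ 63  64  66  67  66  65]
 [ 83  74  76  76  77  74]
 [150 122 132 121 126 113]
 [207 186 194 184 193 173]
 [206 223 223 222 225 222]
 [181 225 228 228 229 228]
 [169 218 228 228 229 229]]
```

```bash
python3 - <<'E'
import cv2
im=cv2.imread("pics/w7.png").max(2);print(im[104:164,290:320:4].tolist() and "\n".join(str(104+i)+" "+" ".join(map(str,r)) for i,r in enumerate(im[104:164,282:322:4])))
print("shaft/probe rows")
for u in (160,180,200,213,230,250,270): 
    col=im[100:170,u].astype(int); print(u,[int(x) for x in col[::2]])
E
```

```text
104 230 231 231 230 232 230 231 231 231 231
105 231 232 231 231 231 230 231 230 231 231
106 230 232 231 231 230 231 232 231 231 231
107 231 231 231 231 230 231 230 230 232 231
108 231 231 231 231 231 231 230 231 231 232
109 230 231 231 231 230 231 230 231 231 232
110 231 231 231 232 230 230 230 231 231 231
111 230 231 231 231 231 231 230 231 230 232
112 231 230 230 231 231 231 231 230 231 231
113 232 230 231 231 232 231 231 231 231 230
114 231 231 230 230 230 231 230 232 232 230
115 231 231 230 229 230 229 231 231 231 230
116 231 231 230 217 222 231 231 230 231 231
117 230 231 229 187 211 231 232 232 232 231
118 231 230 222 171 197 230 231 230 230 231
119 231 228 196 166 175 231 231 230 230 231
120 231 218 162 160 164 226 230 229 230 231
121 229 183 146 147 149 222 226 224 227 231
122 229 144 132 132 132 204 220 215 219 229
123 222 125 119 115 115 176 190 181 200 214
124 190 110 97 101 97 121 132 128 144 134
125 145 95 85 108 98 106 126 114 137 89
126 128 80 77 114 98 104 128 98 144 90
127 133 75 75 114 96 103 125 98 148 96
128 133 76 73 111 105 109 135 121 154 92
129 128 72 72 108 1
[... 1899 characters left out ...]
232, 230, 231, 231, 228, 224, 223, 229, 230, 230, 229, 231, 150, 76, 72, 76, 82, 96, 90, 101, 94, 81, 74, 70, 67, 82, 130, 154, 153, 126, 128, 133, 156, 164, 163]
230 [231, 231, 231, 229, 227, 232, 231, 231, 230, 230, 231, 231, 230, 231, 230, 186, 154, 180, 202, 218, 193, 172, 160, 157, 127, 123, 125, 158, 156, 131, 125, 131, 153, 159, 162]
250 [229, 229, 222, 223, 226, 228, 230, 229, 229, 230, 231, 232, 230, 230, 230, 174, 141, 167, 184, 195, 169, 151, 145, 161, 126, 126, 125, 123, 125, 120, 119, 123, 126, 125, 136]
270 [226, 227, 226, 224, 225, 223, 222, 225, 227, 230, 229, 229, 230, 232, 228, 173, 139, 130, 109, 101, 100, 94, 96, 123, 126, 125, 122, 123, 128, 123, 121, 122, 120, 120, 130]
```

```bash
cat > axis.py <<'E'
from h import *
def axis(name):
    """centreline fit: silver/dark thermometer seen as rows between wood pixels, per column"""
    c=np.load(f"pics/{name}.npy",allow_pickle=True).item();im=cv2.imread(f"pics/{name}.png")
    return c,im
def report(c,pts):
    P=[ray(c,u,v,37) for u,v in pts];t=np.radians(20);X=np.array([np.cos(t),np.sin(t)]);A=np.array([-np.sin(t),np.cos(t)])
    d=P[0]-P[-1];print("axis deg",np.degrees(np.arctan2(d[1],d[0])))
    for p in P: print(p.round(1),"across",round(float(X@p[:2]),1),"along",round(float(A@p[:2]),1))
E
python3 - <<'E'
from axis import *
c,im=axis("w4");report(c,[(155,113.7),(256,115),(311,115.6)])
c,im=axis("w7");report(c,[(160,136.4),(200,137),(250,137.7),(300,137.2)])
g=im.max(2).astype(int);print(g[136:140,140:215:3].min(0), g[137,300:335])
X=np.array([np.cos(np.radians(20)),np.sin(np.radians(20))]);print("TCP across",X@[497.5,-197.8])
E
```

```text
axis deg 110.21739285372087
[456.2 -84.4  37. ] across 399.8 along -235.3
[ 495.2 -190.5   37. ] across 400.2 along -348.4
[ 516.6 -248.4   37. ] across 400.5 along -410.1
axis deg 109.56660864363937
[ 433.6 -102.2   37. ] across 372.5 along -244.4
[ 448.5 -145.3   37. ] across 371.8 along -289.9
[ 467.2 -199.2   37. ] across 370.9 along -347.0
[ 487.1 -252.7   37. ] across 371.3 along -404.0
[226 226 202 177 171 151 175 158 154 171 160 160 170 161 172 162 160 170
 159 160 162 102  98 100  86] [ 66  63  67  67  67  69  67  65  69  69  72  82  86  87  88  93  87  88
  89  90  86  87 106 158 201 222 231 231 230 229 231 230 230 231 231]
TCP across 399.8454944911722
```

servo_tool([
  [0.2,0,0,0,1],
  [0.4,0,0.1,0,1],
  [0.53,0,0.3,0,1],
  [0.53,0,0.5,0,1],
  [0.53,0,0.6,0,1],
  [0.53,0,0.7,0,1],
  [0.53,0,0.73,0,1],
  [0.53,0,0.73,0,1],
  [0.53,0,0.73,0,1],
])

```text
time_s: 8.9
ee_pos: [521.7, -187.4, 26.5]
ee_rot: [-179.9, 0.1, 20.0]
force: [0.0, -0.4, 0.0]
gripper_width: 91.2
gripper_force: 0.0
```

servo_tool([
  [-0.06,0,0,0,1],
  [-0.09,0,0,0,1],
  [-0.1,0,0,0,1],
  [-0.11,0,-0.008,0,1],
  [-0.12,0,-0.025,0,1],
  [-0.13,0,-0.043,0,1],
  [-0.14,0,-0.058,0,1],
  [-0.15,0,-0.068,0,1],
  [-0.16,0,-0.076,0,1],
  [-0.17,0,-0.081,0,1],
  [-0.18,0,-0.086,0,1],
  [-0.19,0,-0.092,0,1],
  [-0.2,0,-0.095,0,1],
  [-0.2,0,-0.095,0,1],
  [-0.2,0,-0.095,0,1],
])

```text
time_s: 10.15
ee_pos: [483.7, -202.1, 47.1]
ee_rot: [-180.0, -0.0, 19.9]
force: [0.0, 1.4, -1.0]
gripper_width: 91.6
gripper_force: 0.0
```

servo_tool([
  [0.05,0,0,0,1],
  [0.08,0,-0.2,0,1],
  [0,0,-0.4,0,1],
  [-0.25,0,-0.6,0,1],
  [-0.4,0,-0.65,0,1],
  [-0.4,0,-0.65,0,1],
  [-0.4,0,-0.65,0,1],
  [-0.4,0,-0.65,0,1],
])

```text
time_s: 10.82
ee_pos: [409.2, -229.4, 177.2]
ee_rot: [180.0, -0.1, 19.9]
force: [-0.1, 0.8, 0.3]
gripper_width: 91.5
gripper_force: 0.0
```

```bash
python3 - <<'E'
from h import *
c,im=snap("wrist","w8");s=state();print(s["ee_pos"])
g=im.max(2).astype(int)
for a in (356,371): 
  t=np.radians(20);p=a*np.array([np.cos(t),np.sin(t)])-408*np.array([-np.sin(t),np.cos(t)]);print(proj(c,[*p,37]))
u=int(proj(c,[*p,37])[0])
for r in range(105,185): print(r,g[r,u-18:u+19:4])
E
```

```text
[ 409.36296803 -229.10613227  176.55291926]
[302.45755461 138.80258847]
[302.98463056 125.44511071]
105 [234 234 233 233 233 233 234 233 232 233]
106 [233 234 233 234 234 233 234 233 235 233]
107 [233 233 233 233 233 233 233 234 234 234]
108 [233 233 234 233 233 234 233 233 234 232]
109 [233 234 234 234 234 233 234 233 234 233]
110 [233 233 233 234 234 233 234 234 233 234]
111 [233 234 232 232 233 233 234 233 234 233]
112 [234 233 233 233 233 234 233 233 234 234]
113 [233 233 234 233 233 234 235 234 234 233]
114 [233 233 233 234 233 233 234 234 234 233]
115 [233 233 233 231 234 234 233 233 234 233]
116 [235 233 232 225 233 232 233 233 233 233]
117 [234 233 231 203 230 233 233 234 233 234]
118 [234 230 227 176 228 234 233 232 233 232]
119 [234 223 216 167 221 233 233 233 233 233]
120 [233 193 182 167 216 233 232 233 233 233]
121 [233 178 171 165 186 233 234 233 233 232]
122 [226 168 166 168 169 232 233 233 232 233]
123 [205 159 165 162 158 220 232 232 233 233]
124 [162 152 152 146 138 171 227 229 231 233]
125 [141 133 133 132 128 145 214 218 220 232]
126 [136 111 110 108 108 119 161 1
[... 1949 characters left out ...]
6 157 160]
170 [158 152 151 158 156 157 157 154 156 157]
171 [154 156 152 152 156 154 153 157 155 155]
172 [156 156 153 152 156 154 155 157 158 155]
173 [152 154 158 154 157 158 155 157 159 157]
174 [154 154 155 153 154 157 160 160 160 158]
175 [157 154 152 155 152 159 167 168 162 167]
176 [157 158 150 152 155 161 169 168 170 170]
177 [160 157 152 152 156 165 165 167 170 166]
178 [157 159 159 152 153 167 166 167 170 170]
179 [161 159 157 155 153 165 167 168 168 169]
180 [162 158 158 159 156 166 167 167 167 171]
181 [164 163 160 158 158 165 167 169 169 167]
182 [158 160 158 154 159 166 168 170 166 169]
183 [158 159 160 157 157 164 171 165 169 168]
184 [162 159 161 162 158 160 169 170 168 169]
```

servo_tool([
  [0.2,0,0,0,1],
  [0.4,0,0.1,0,1],
  [0.52,0,0.3,0,1],
  [0.52,0,0.5,0,1],
  [0.52,0,0.6,0,1],
  [0.52,0,0.7,0,1],
  [0.52,0,0.75,0,1],
  [0.52,0,0.75,0,1],
  [0.52,0,0.75,0,1],
])

```text
time_s: 11.62
ee_pos: [507.1, -193.1, 26.2]
ee_rot: [-179.9, 0.0, 20.0]
force: [1.4, 0.5, 0.8]
gripper_width: 91.2
gripper_force: 0.0
```

servo_tool([
  [-0.06,0,0,0,1],
  [-0.09,0,0,0,1],
  [-0.1,0,0,0,1],
  [-0.11,0,-0.008,0,1],
  [-0.12,0,-0.025,0,1],
  [-0.13,0,-0.043,0,1],
  [-0.14,0,-0.058,0,1],
  [-0.15,0,-0.068,0,1],
  [-0.16,0,-0.076,0,1],
  [-0.17,0,-0.081,0,1],
  [-0.18,0,-0.086,0,1],
  [-0.19,0,-0.092,0,1],
  [-0.2,0,-0.095,0,1],
  [-0.2,0,-0.095,0,1],
  [-0.2,0,-0.095,0,1],
])

```text
time_s: 12.87
ee_pos: [468.7, -207.6, 46.1]
ee_rot: [-180.0, -0.0, 19.9]
force: [-0.1, -0.3, -0.3]
gripper_width: 91.5
gripper_force: 0.0
```

servo_tool([
  [0.05,0,0,0,1],
  [0.08,0,-0.2,0,1],
  [0,0,-0.4,0,1],
  [-0.25,0,-0.6,0,1],
  [-0.4,0,-0.65,0,1],
  [-0.4,0,-0.65,0,1],
  [-0.4,0,-0.65,0,1],
  [-0.4,0,-0.65,0,1],
])

```text
time_s: 13.53
ee_pos: [394.1, -234.9, 176.2]
ee_rot: [180.0, -0.1, 19.8]
force: [0.5, -0.7, -0.0]
gripper_width: 91.4
gripper_force: 0.0
```

```bash
python3 - <<'E'
from h import *
c,im=snap("wrist","w9");s=state();print(s["ee_pos"])
g=im.max(2).astype(int)
t=np.radians(20)
for a in (340,): 
  p=a*np.array([np.cos(t),np.sin(t)])-408*np.array([-np.sin(t),np.cos(t)]);print(proj(c,[*p,37]))
u=int(proj(c,[*p,37])[0])
for r in range(118,162): print(r,g[r,u-18:u+19:4], g[r,140:281:10])
E
```

```text
[ 394.29698313 -234.56241047  175.53739205]
[302.61861354 138.83790826]
118 [234 234 224 190 210 234 234 234 234 234] [233 233 232 233 233 234 233 229 234 234 233 228 231 225 235]
119 [234 233 195 176 201 234 233 234 234 235] [234 234 231 232 235 234 234 229 234 233 235 225 232 224 234]
120 [233 221 175 172 186 233 234 235 233 234] [233 233 232 232 235 233 234 229 234 234 234 227 232 228 234]
121 [233 187 167 171 171 229 234 233 234 235] [234 234 234 233 234 233 234 230 234 234 234 226 228 230 234]
122 [228 167 166 170 164 225 234 234 235 233] [234 234 234 231 234 235 234 233 233 234 235 230 229 231 234]
123 [213 154 148 164 157 215 233 234 234 234] [233 233 233 232 233 234 233 233 235 234 233 231 226 234 233]
124 [159 136 134 149 148 186 232 232 232 233] [233 233 234 233 232 234 232 232 233 235 234 231 225 232 229]
125 [130 123 121 134 131 146 219 221 217 229] [234 234 234 234 232 233 233 221 232 233 234 229 228 228 217]
126 [132 102 104 106 109 109 151 166 156 211] [234 234 234 234 231 234 233 168 233 234 234 230 230 226 204]
127 [130  80  77  80  81  77  90  97  93 166] [233 234 2
[... 2983 characters left out ...]
221 217 232 233 234 172 171 165 162 129 131 123 156]
156 [156 151 155 158 157 158 156 154 159 159] [225 223 222 214 232 233 234 157 164 154 150 129 126 127 160]
157 [156 156 156 156 156 154 159 158 160 161] [226 224 223 226 230 232 232 142 146 141 137 131 125 124 157]
158 [159 158 151 157 157 155 155 157 154 157] [228 226 224 232 223 231 231 135 141 139 133 129 128 128 155]
159 [155 156 154 154 156 158 156 158 157 157] [231 227 224 233 213 232 232 133 138 141 135 131 131 127 156]
160 [153 155 156 153 156 156 156 158 159 158] [230 228 225 234 214 231 232 134 141 140 137 133 129 126 159]
161 [156 155 155 157 150 157 162 161 160 163] [218 230 226 236 229 229 231 131 138 144 139 129 131 126 160]
```

```bash
python3 - <<'E'
from axis import *
c,im=axis("w9");g=im.max(2).astype(int)
print("row129",[(u,g[129,u]) for u in range(200,225)]);print("head",[(u,g[129,u]) for u in range(278,326,1) if u<290 or u>312]);print("tip",[(u,g[139,u]) for u in range(140,156)])
report(c,[(149,139),(212,139.2),(251,139.3),(302,139.6)])
E
```

```text
row129 [(200, np.int64(233)), (201, np.int64(234)), (202, np.int64(230)), (203, np.int64(216)), (204, np.int64(161)), (205, np.int64(100)), (206, np.int64(76)), (207, np.int64(76)), (208, np.int64(78)), (209, np.int64(76)), (210, np.int64(74)), (211, np.int64(76)), (212, np.int64(77)), (213, np.int64(75)), (214, np.int64(78)), (215, np.int64(98)), (216, np.int64(122)), (217, np.int64(148)), (218, np.int64(193)), (219, np.int64(224)), (220, np.int64(233)), (221, np.int64(233)), (222, np.int64(234)), (223, np.int64(234)), (224, np.int64(233))]
head [(278, np.int64(151)), (279, np.int64(143)), (280, np.int64(132)), (281, np.int64(129)), (282, np.int64(130)), (283, np.int64(133)), (284, np.int64(128)), (285, np.int64(106)), (286, np.int64(81)), (287, np.int64(69)), (288, np.int64(68)), (289, np.int64(66)), (313, np.int64(67)), (314, np.int64(70)), (315, np.int64(70)), (316, np.int64(70)), (317, np.int64(72)), (318, np.int64(71)), (319, np.int64(75)), (320, np.int64(112)), (321, np.int64(178)), (322, np.int64(224)), (323, np.int64(232)), (324, np.int64(234)), (325, np.int64(235))]
tip [(140, np.int64(233)), (141, np.int64(233)), (142, np.int64(233)), (143, np.int64(235)), (144, np.int64(233)), (145, np.int64(228)), (146, np.int64(218)), (147, np.int64(207)), (148, np.int64(196)), (149, np.int64(187)), (150, np.int64(178)), (151, np.int64(179)), (152, np.int64(177)), (153, np.int64(175)), (154, np.int64(173)), (155, np.int64(171))]
axis deg 109.65252753520299
[ 398.7 -100.7   37. ] across 340.2 along -231.0
[ 423.2 -169.1   37. ] across 339.8 along -303.6
[ 438.3 -211.4   37. ] across 339.6 along -348.5
[ 458.  -266.8   37. ] across 339.1 along -407.3
```

servo_tool([
  [0.247,-0.035,0,-0.3,1],
  [0.247,-0.035,0.2,-1,0.7],
  [0.247,-0.035,0.3,-1,0.7],
  [0.247,-0.035,0.3,-1,0.6],
  [0.247,-0.035,0.3,-1,0.6],
  [0.247,-0.035,0.3,-1,0.6],
  [0.247,-0.035,0.3,-1,0.6],
  [0.247,-0.035,0.3,-1,0.6],
  [0.247,-0.035,0.3,-1,0.6],
  [0.247,-0.035,0.3,-1,0.6],
  [0.247,-0.035,0.3,-1,0.6],
  [0.247,-0.035,0.3,-1,0.6],
  [0.247,-0.035,0.3,-1,0.6],
  [0.247,-0.035,0.3,-1,0.6],
  [0.247,-0.035,0.3,-1,0.6],
])

```text
time_s: 14.83
ee_pos: [438.2, -210.7, 114.9]
ee_rot: [-179.9, -0.1, 109.9]
force: [0.5, 0.2, -0.1]
gripper_width: 54.9
gripper_force: 0.0
```

servo_tool([
  [0,0,0.2,0,0.6],
  [0,0,0.35,0,0.6],
  [0,0,0.444,0,0.6],
  [0,0,0.444,0,0.6],
  [0,0,0.444,0,0.6],
  [0,0,0.444,0,0],
  [0,0,0.444,0,0],
  [0,0,0.444,0,0],
  [0,0,0.444,0,0],
  [0,0,0.444,0,0],
  [0,0,0.444,0,0],
  [0,0,0.444,0,0],
  [0,0,0.444,0,0],
], force=40)

```text
time_s: 15.92
ee_pos: [437.7, -211.4, 27.5]
ee_rot: [180.0, 0.0, 109.9]
force: [0.8, -0.2, 0.9]
gripper_width: 15.2
gripper_force: 40.0
```

servo_tool([
  [0,0,-0.15,0,0],
  [0,0,-0.3,0,0],
  [0,0,-0.5,0,0],
  [0.2,0.15,-0.55,0,0],
  [0.4,0.3,-0.55,0,0],
  [0.6,0.45,-0.55,0,0],
  [0.7,0.5,-0.55,0,0],
  [0.7,0.5,-0.55,0,0],
  [0.7,0.5,-0.55,0,0],
])

```text
time_s: 16.67
ee_pos: [483.9, -43.6, 137.2]
ee_rot: [-180.0, -0.0, 110.2]
force: [-0.5, -0.3, -0.9]
gripper_width: 15.1
gripper_force: 40.0
```

servo_tool([
  [0.15,0.1,0,0.07,0],
  [0.3,0.2,0,0.15,0],
  [0.45,0.3,0,0.225,0],
  [0.6,0.42,0,0.225,0],
  [0.687,0.494,0,0.225,0],
  [0.687,0.494,0,0.225,0],
  [0.687,0.494,0,0.225,0],
  [0.687,0.494,0,0.225,0],
])

```text
time_s: 17.33
ee_pos: [529.4, 115.3, 136.9]
ee_rot: [-179.9, 0.1, 89.6]
force: [-0.0, -0.5, -0.9]
gripper_width: 15.1
gripper_force: 40.0
```

```bash
python3 - <<'E'
from h import *
c,im=snap("wrist","w10");s=state();print(s["time_s"],s["ee_pos"],s["ee_rot"],s["force"],s["gripper_width"])
cs,i2=snap("scene","s10");p=proj(cs,[*s["ee_pos"][:2],145]);print(p)
x,y=p.astype(int);a=cv2.resize(i2[y-60:y+90,max(0,x-90):x+90],(480,400),interpolation=cv2.INTER_CUBIC)
cv2.imwrite("pics/m10.png",a)
E
```

```text
17.3833 [529.4117524  115.22010579 137.04235362] [-1.79931217e+02  5.05973837e-02  8.95723752e+01] [ 0.69040252  0.28724213 -0.82668036] 15.10934372753631
[203.07690972 140.34270217]
```

servo_tool([
  [0.01,0.006,0.1,0,0],
  [0.01,0.006,0.2,0,0],
  [0.01,0.006,0.253,0,0],
  [0.01,0.006,0.253,0,0],
  [0.01,0.034,0.293,0,0],
  [0.01,0.062,0.333,0,0],
  [0.01,0.074,0.35,0,0],
  [0.01,0.074,0.35,0,0],
  [0.01,0.074,0.35,0,0],
  [0.01,0.074,0.35,0,0],
])

```text
time_s: 18.27
ee_pos: [545.0, 119.1, 67.7]
ee_rot: [180.0, -0.0, 89.7]
force: [-0.2, -0.3, -0.7]
gripper_width: 15.0
gripper_force: 40.0
```

servo_tool([
  [0,0.006,0.008,0,0],
  [0,0.006,0.008,0,0],
  [0,0.006,0.008,0,0],
])

```text
time_s: 18.52
ee_pos: [546.0, 119.1, 65.9]
ee_rot: [180.0, -0.0, 89.7]
force: [0.0, -0.2, -0.1]
gripper_width: 15.5
gripper_force: 40.0
```

servo_tool([
  [0,0.006,0.008,0,0],
  [0,0.006,0.008,0,0],
  [0,0.006,0.008,0,0],
])

```text
time_s: 18.77
ee_pos: [547.1, 119.0, 64.1]
ee_rot: [-180.0, -0.0, 89.7]
force: [0.1, 0.3, -1.0]
gripper_width: 15.3
gripper_force: 40.0
```

servo_tool([
  [0,0.006,0.008,0,0],
  [0,0.006,0.008,0,0],
  [0,0.006,0.008,0,0],
])

```text
time_s: 19.02
ee_pos: [547.9, 119.0, 62.8]
ee_rot: [-179.9, -0.0, 89.7]
force: [-1.8, -0.3, 3.0]
gripper_width: 14.9
gripper_force: 40.0
```

servo_tool([
  [0,0.006,0.008,0,0],
  [0,0.006,0.008,0,0],
  [0,0.006,0.008,0,0],
])

```text
time_s: 19.27
ee_pos: [548.6, 119.1, 61.7]
ee_rot: [-179.9, -0.0, 89.7]
force: [-5.1, -1.0, 8.7]
gripper_width: 14.9
gripper_force: 40.0
```

```bash
python3 - <<'E'
from h import *
c,im=snap("scene","s11");s=state();print(s["ee_pos"],s["force"])
p=proj(c,[550,117,70]);print(p);x,y=p.astype(int)
a=cv2.resize(im[y-45:y+45,x-60:x+60],(800,600),interpolation=cv2.INTER_CUBIC);cv2.imwrite("pics/m11.png",a)
c,im=snap("wrist","w11")
g=im.max(2)
for y in (120,180,205): print(y,proj(c,[547,y,73]))
E
```

```text
[548.52890206 119.06426346  61.6870926 ] [-4.86509677 -0.65600397  8.2728987 ]
[211.15776826 165.51422236]
120 [256.643799   230.53930261]
180 [255.97061352 136.55288905]
205 [255.65022167  91.8215615 ]
```

servo_tool([
  [0,-0.007,-0.009,0,0],
  [0,-0.007,-0.009,0,0],
  [0,-0.007,-0.009,0,0.36],
  [0,-0.007,-0.009,0,0.36],
  [0,-0.007,-0.009,0,0.36],
  [0,-0.007,-0.009,0,0.36],
  [0,-0.007,-0.05,0,0.36],
  [0,-0.007,-0.15,0,0.36],
  [0,-0.007,-0.35,0,0.36],
  [0,-0.007,-0.5,0,1],
  [0,-0.007,-0.5,0,1],
  [0,-0.007,-0.5,0,1],
])

```text
time_s: 20.37
ee_pos: [549.6, 119.3, 163.5]
ee_rot: [179.7, -0.1, 89.7]
force: [-1.1, 0.9, -1.2]
gripper_width: 50.3
gripper_force: 0.0
```

servo_tool([
  [-0.5,-0.15,0,0,1],
  [-0.6,-0.15,0,0,1],
  [-0.6,-0.15,0,0,1],
  [-0.6,-0.15,0,0,1],
  [-0.6,-0.15,0,0,1],
  [-0.6,-0.15,0,0,1],
  [-0.6,-0.15,0,0,1],
])

```text
time_s: 20.95
ee_pos: [517.5, 0.1, 160.4]
ee_rot: [-179.9, -0.0, 89.7]
force: [0.2, 0.1, 0.4]
gripper_width: 91.3
gripper_force: 0.0
```

```bash
python3 - <<'E'
from h import *
c,im=snap("wrist","w12");s=state();print(s["ee_pos"],s["ee_rot"],s["force"])
p=proj(c,[547,117,73]);print(p);x,y=p.astype(int)
x0,y0=x-50,max(0,y-75);print(x0,y0)
a=cv2.resize(im[y0:y0+150,x0:x0+100],None,fx=4,fy=4,interpolation=cv2.INTER_CUBIC)
c,im=snap("scene","s12");p=proj(c,[550,117,70]);print(p);x,y=p.astype(int)
b=cv2.resize(im[y-50:y+50,x-33:x+33],(400,600),interpolation=cv2.INTER_CUBIC)
cv2.imwrite("pics/m12.png",np.hstack([a,b]))
E
```

```text
[5.17588582e+02 3.18284133e-01 1.60480640e+02] [-1.79959738e+02 -2.13520275e-02  8.97566129e+01] [ 0.20033351 -1.03471774 -0.31304465]
[291.19018247  66.81232783]
241 0
[211.15776826 165.51422236]
```

View pics/m12.png

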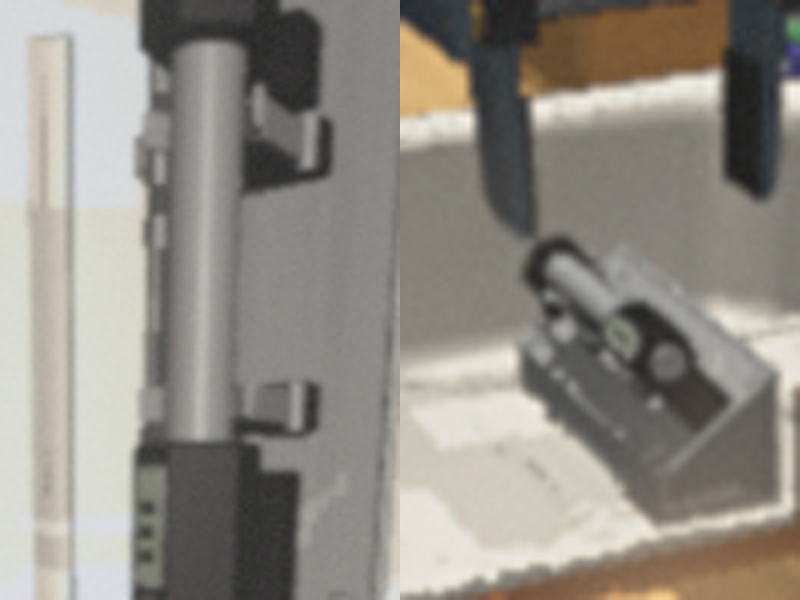

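servo_tool([
  [0.3,-0.09,0,0.4,1],
  [0.571,-0.09,0,0.997,1],
  [0.571,-0.09,0,0.997,1],
  [0.571,-0.09,0,0.997,1],
  [0.571,-0.09,0,0.997,1],
  [0.571,-0.09,0,0.997,1],
  [0.571,-0.09,0,0.997,1],
  [0.571,-0.09,0,0.997,1],
  [0.571,-0.09,0,0.997,1],
  [0.571,-0.09,0,0.997,1],
  [0.571,-0.09,0,0.997,1],
  [0.571,-0.09,0,0.997,1],
  [0.571,-0.09,0,0.997,1],
  [0.571,-0.09,0,0.997,1],
])

```text
time_s: 22.22
ee_pos: [500.1, 114.5, 160.8]
ee_rot: [-180.0, 0.0, -0.1]
force: [-0.2, -0.0, -0.3]
gripper_width: 90.9
gripper_force: 0.0
```

```bash
python3 - <<'E'
from h import *
s=state();print(s["time_s"],s["ee_pos"],s["ee_rot"])
c=np.load("pics/w12.npy",allow_pickle=True).item()
for u,v in [(207,40),(207,243),(207,443)]: print(ray(c,241+u/4,v/4,73).round(1))
from fit import R
S=np.array([553.6,117.3,63.6])
for q in [(-35,-11,-26),(-23,-11,-26),(23,-11,-26),(-44,-11,-13)]:
    print(q,(proj(c,S+R(-.46)@np.array(q))-[241,0])*4)
E
```

```text
22.2167 [500.07683498 114.54294662 160.79986489] [-1.79991178e+02  9.89777575e-03 -5.82090468e-02]
[547.1 161.8  73. ]
[548.3 122.   73. ]
[549.5  79.1  73. ]
(-35, -11, -26) [304.1917325  433.82893813]
(-23, -11, -26) [307.03742765 384.11408997]
(23, -11, -26) [318.56915126 182.6526341 ]
(-44, -11, -13) [281.07827048 469.75649902]
```

servo_tool([
  [0,0,0.2,0,1],
  [0,0,0.4,0,1],
  [0,0,0.465,0,1],
  [0,0,0.465,0,1],
  [0.04,0,0.465,0,1],
  [0.06,0,0.465,0,1],
  [0.07,0,0.465,0,1],
  [0.075,0,0.465,0,1],
  [0.08,0,0.46,0,1],
  [0.085,0,0.45,0,1],
  [0.09,0,0.44,0,1],
  [0.093,0,0.43,0,1],
  [0.095,0,0.42,0,1],
  [0.095,0,0.42,0,1],
])

```text
time_s: 23.38
ee_pos: [516.8, 113.9, 77.1]
ee_rot: [-180.0, 0.3, -0.1]
force: [-7.1, 2.8, 0.7]
gripper_width: 91.1
gripper_force: 3.3
```

servo_tool([
  [-0.06,0,0,0,1],
  [-0.12,0,0,0,1],
  [-0.2,0,-0.2,0,1],
  [-0.3,0,-0.42,0,1],
  [-0.3,0,-0.42,0,1],
  [-0.3,0,-0.42,0,1],
  [-0.3,0,-0.42,0,1],
])

```text
time_s: 23.97
ee_pos: [459.9, 113.4, 161.5]
ee_rot: [-180.0, -0.2, -0.0]
force: [-0.6, 0.9, -0.3]
gripper_width: 90.7
gripper_force: 0.0
```

```bash
cat > head.py <<'E'
from h import *
import sys
name=sys.argv[1];my=float(sys.argv[2]);cz=float(sys.argv[3]);cx=float(sys.argv[4])
c,im=snap("wrist",name);snap("scene",name+"s");s=state();print(s["time_s"],s["ee_pos"],s["force"])
# expected across-profile: sample image along world x at y=my-56,-44
g=im.max(2).astype(np.float32)
for y in (my-70,my-64,my-56,my-46):
    xs=np.arange(cx-26,cx+27,2.);P=np.array([proj(c,[x,y,cz+10]) for x in xs],np.float32)
    print(int(y),cv2.remap(g,P[:,0],P[:,1],cv2.INTER_LINEAR).ravel().astype(int))
print("x",(xs-cx).astype(int))
for th in (60,47,35,25):
    a=np.radians(th);pts=[proj(c,[cx-15*np.sin(a+np.radians(k)),my-60,cz+15*np.cos(a+np.radians(k))]) for k in(-90,-30,30,90)]
    print(th,"vertices x-> row/col",np.round(pts,1).tolist())
u,v=proj(c,[cx,my-60,cz+13]).round().astype(int);print("px",u,v)
E
python3 head.py w13 119 73 548
```

```text
24.0667 [459.05977482 113.29215405 159.79769073] [ 0.0078587  -0.64292414  0.32831477]
49 [141 143 143 140 139 139 108 173 184 186 179 117  57  56  53  58  56  55
  56  58  57  58  62  55  84 158 161]
55 [140 146 145 147 150 170 114 162 140 149 174 120  54  55  56  56  56  57
  55  54  57  57  60  56  84 161 162]
63 [140 145 146 210 225 217 115 164 135 122 169 122  57  59  57  58  57  58
  55  56  58  57  60  54  73 153 160]
73 [140 145 211 225 224 216 114 159 162 157 146 111  59  56  60  54  58  57
  57  56  57  58  61  56  72 153 161]
x [-26 -24 -22 -20 -18 -16 -14 -12 -10  -8  -6  -4  -2   0   2   4   6   8
  10  12  14  16  18  20  22  24  26]
60 vertices x-> row/col [[318.6, 91.4], [317.7, 109.2], [314.2, 118.1], [311.9, 110.4]]
47 vertices x-> row/col [[318.3, 88.3], [318.2, 105.5], [315.0, 117.6], [312.2, 113.2]]
35 vertices x-> row/col [[317.8, 86.2], [318.5, 101.8], [315.7, 116.4], [312.6, 115.3]]
25 vertices x-> row/col [[317.4, 85.0], [318.7, 98.6], [316.3, 114.9], [313.0, 116.7]]
px 318 100
```

servo_tool([
  [0.3,-0.022,0,-0.4,0.8],
  [0.442,-0.022,0,-1,0.5],
  [0.442,-0.022,0,-1,0.44],
  [0.442,-0.022,0,-1,0.44],
  [0.442,-0.022,0,-1,0.44],
  [0.442,-0.022,0,-1,0.44],
  [0.442,-0.022,0,-1,0.44],
  [0.442,-0.022,0,-1,0.44],
  [0.442,-0.022,0,-1,0.44],
  [0.442,-0.022,0,-1,0.44],
  [0.442,-0.022,0,-1,0.44],
  [0.442,-0.022,0,-1,0.44],
  [0.442,-0.022,0,-1,0.44],
  [0.442,-0.022,0,-1,0.44],
  [0.442,-0.022,0,-1,0.44],
])

```text
time_s: 25.32
ee_pos: [547.4, 117.6, 159.3]
ee_rot: [-179.9, 0.0, 89.8]
force: [0.0, 0.7, 0.6]
gripper_width: 40.4
gripper_force: 0.0
```

```bash
python3 - <<'E'
from h import *
p=[];
s=state();print(s["ee_pos"],s["ee_rot"],s["gripper_width"])
c,im=snap("wrist","w14");g=im.max(2).astype(np.float32)
for y in (125,122):
    xs=np.arange(520,577,2.);P=np.array([proj(c,[x,y,75]) for x in xs],np.float32);print(y,cv2.remap(g,P[:,0],P[:,1],cv2.INTER_LINEAR).ravel().astype(int))
ys=np.arange(150,176,1.5);P=np.array([proj(c,[548,y,84]) for y in ys],np.float32);print(P[0],list(zip(ys,cv2.remap(g,P[:,0],P[:,1],cv2.INTER_LINEAR).ravel().astype(int).tolist())))
print(state()["ee_pos"])
E
```

```text
[547.38725621 117.63705797 159.27727437] [-1.79854009e+02  3.13054650e-02  8.98156050e+01] 40.362638154813844
125 [132 132 117 136 142 142 141 140 139 129  97 101 109 112 110 103  96  87
  83  97  98 100 102 103 101 101 101 100 104]
122 [132 132 115 135 139 141 142 143 142 128  98 103 109 113 107 103  95  83
  85  96 101 101 102 102 101 101 100  99 101]
[259.57217 162.31462] [(np.float64(150.0), 183), (np.float64(151.5), 178), (np.float64(153.0), 167), (np.float64(154.5), 165), (np.float64(156.0), 165), (np.float64(157.5), 161), (np.float64(159.0), 121), (np.float64(160.5), 63), (np.float64(162.0), 59), (np.float64(163.5), 58), (np.float64(165.0), 58), (np.float64(166.5), 59), (np.float64(168.0), 60), (np.float64(169.5), 58), (np.float64(171.0), 83), (np.float64(172.5), 137), (np.float64(174.0), 150), (np.float64(175.5), 147)]
[547.42189978 117.67910516 159.62555855]
```

servo_tool([
  [0,0,0.2,0,0.44],
  [0,0,0.4,0,0.44],
  [0,0,0.48,0,0.44],
  [0,0,0.48,0,0.44],
  [0,0,0.48,0,0.44],
  [0,0,0.48,0,0.25],
  [0,0,0.48,0,0.1],
  [0,0,0.48,0,0],
  [0,0,0.48,0,0],
  [0,0,0.48,0,0],
  [0,0,0.48,0,0],
  [0,0,0.48,0,0],
], force=60)

```text
time_s: 26.37
ee_pos: [547.7, 118.0, 65.8]
ee_rot: [180.0, -0.0, 89.9]
force: [-1.8, 0.6, 5.9]
gripper_width: 15.0
gripper_force: 60.0
```

servo_tool([
  [0,0,0,0,0],
  [0,0.006,0.008,0,0],
  [0,0.012,0.016,0,0],
  [0,0.012,0.016,0,0],
])

```text
time_s: 26.7
ee_pos: [549.3, 118.0, 63.2]
ee_rot: [-180.0, -0.0, 89.9]
force: [-4.6, 0.8, 9.3]
gripper_width: 14.8
gripper_force: 60.0
```

servo_tool([
  [0,0.006,0.008,0,0],
  [0,0.012,0.016,0,0],
  [0,0.012,0.016,0,0],
])

```text
time_s: 26.95
ee_pos: [552.4, 117.9, 59.1]
ee_rot: [180.0, -0.0, 89.9]
force: [-1.0, -0.8, 2.9]
gripper_width: 14.6
gripper_force: 60.0
```

servo_tool([
  [0,0.006,0.008,0,0],
  [0,0.01,0.014,0,0],
  [0,0.01,0.014,0,0],
])

```text
time_s: 27.2
ee_pos: [553.7, 117.9, 57.4]
ee_rot: [-179.9, -0.0, 89.9]
force: [-7.2, -0.6, 15.8]
gripper_width: 15.0
gripper_force: 60.0
```

servo_tool([
  [0,0.005,0.007,0,0],
  [0,0.008,0.012,0,0],
  [0,0.008,0.012,0,0],
])

```text
time_s: 27.45
ee_pos: [553.7, 117.9, 57.3]
ee_rot: [-179.8, -0.0, 89.9]
force: [-14.9, -0.6, 32.1]
gripper_width: 14.9
gripper_force: 60.0
```

servo_tool([
  [0,-0.008,-0.012,0,0],
  [0,-0.008,-0.012,0,0.3],
  [0,-0.008,-0.012,0,0.3],
  [0,-0.008,-0.012,0,0.3],
  [0,-0.008,-0.012,0,0.3],
  [0,-0.008,-0.012,0,0.3],
  [0,-0.008,-0.012,0,0.3],
  [0,-0.008,-0.1,0,0.3],
  [0,-0.008,-0.3,0,0.3],
  [0,-0.008,-0.5,0,0.3],
  [0,-0.008,-0.5,0,0.3],
  [0,-0.008,-0.5,0,0.3],
])

```text
time_s: 28.45
ee_pos: [556.1, 118.2, 155.8]
ee_rot: [179.7, -0.1, 89.9]
force: [-0.6, -0.8, -0.5]
gripper_width: 27.4
gripper_force: 0.0
```

servo_tool([
  [-0.5,-0.15,0,0,0.12],
  [-0.6,-0.15,0,0,0.12],
  [-0.6,-0.15,0,0,0.12],
  [-0.6,-0.15,0,0,0.12],
  [-0.6,-0.15,0,0,0.12],
  [-0.6,-0.15,0,0,0.12],
  [-0.6,-0.15,0,0,0.12],
])

```text
time_s: 29.03
ee_pos: [524.2, -1.2, 152.6]
ee_rot: [-179.9, -0.0, 90.0]
force: [0.9, -0.0, 0.0]
gripper_width: 10.8
gripper_force: 0.0
```

```bash
python3 - <<'E'
from h import *
from fit import R
c,im=snap("wrist","w15");s=state();print(s["time_s"],s["ee_pos"],s["force"])
S=np.array([553.6,117.3,63.6]);big=cv2.resize(im,None,fx=4,fy=4,interpolation=cv2.INTER_CUBIC)
p=proj(c,S)*4;x0,y0=int(p[0])-200,max(0,int(p[1])-300)
def dot(q,col): 
    a=proj(c,S+R(-.46)@np.array(q,float))*4;cv2.circle(big,(int(a[0]),int(a[1])),3,col,-1)
for q in [(-40,-8,0),(-40,8,0),(40,8,0),(40,-8,0)]: dot(q,(0,255,0))
for x in (-80,-40,40,52):
    for y in(-7.5,7.5): dot((x,y,13),(0,0,255))
for q in [(-47.5,-4.5,13),(-47.5,4.5,13),(-72.5,4.5,13),(-72.5,-4.5,13)]: dot(q,(255,0,0))
a=big[y0:y0+600,x0:x0+400]
c2,i2=snap("scene","s15");q=proj(c2,S);x,y=q.astype(int)
b=cv2.resize(i2[y-40:y+60,x-33:x+33],(400,600),interpolation=cv2.INTER_CUBIC)
cv2.imwrite("pics/m15.png",np.hstack([a,b]))
E
```

```text
29.0833 [524.28424805  -0.99802143 152.71429536] [-0.80522525  0.39043409 -0.20450731]
```

View pics/m15.png

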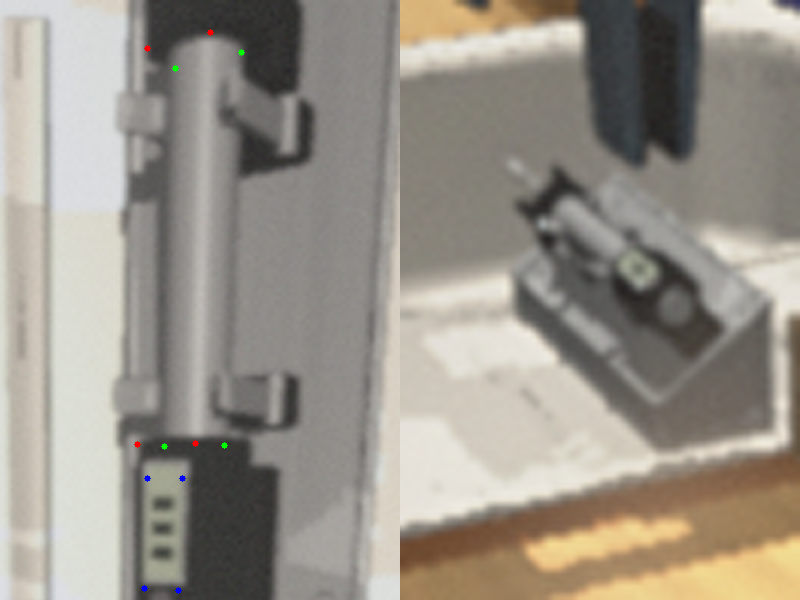

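```bash
python3 -c "
from workcell import job_done
print(job_done())"
```

```text
the job is handed in; nothing more can be done
None
```

I handed the job in at about 29 s. The last picture shows the thermometer in both clips with its display facing out of the slope and the gripper clear. The press ended on a hard stop at about 35 N, but I did not measure the final depth, and the hand-in returned no verdict.

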